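Check the microscope's air mounts and fill the soft one

ROBOT

A 7-joint arm with a two-finger parallel gripper is mounted at the origin on the work surface. World frame = base frame: x ahead of the robot, y to its left, z up, the work surface at z = 0. Lengths are in m, angles in rad, forces in N, time in s.
With the tool pointing down it reaches from about 0.4 to 0.85 m from the base axis. Payload 6.9 kg.
Tool frame: the origin (TCP) lies at the very end of the fingers, on their centre line; the grasp point (between the pads) lies 19 mm behind it; z points along the fingers, y is the line along which they close (so a half turn about z gives the same grasp; the last joint's range is limited). The gripper opens to 85 mm and grips with 20 to 120 N. Pads are 22 mm wide; open, the fingers measure 114 mm over their backs; the gripper's body (76 mm by 85 mm) begins 54 mm behind the grasp point. The pads swing forward as they close: fully open they stand 13 mm farther back than shut.
Start: joints at [1.395, 0.507, -0.238, 1.5, 0.126, 1.149, -0.155], TCP at [0.174, -0.6, 0.231] pointing down, gripper open.
Joint ranges: [-3.08, 3.08], [-0.24, 2.05], [-1.43, 1.35], [0, 2.5], [-1.52, 4.66], [0.17, 1.96], [-2.89, 2.89]. Speed limits (rad/s): [2.39, 2.39, 3.14, 3.14, 3.14, 3.14, 3.14].

INTERFACE

Orientations are given as a unit quaternion [w, x, y, z].
In Python, from cell import ctrl, eyes gives the robot as it stands. The module is installed in compiled form; this text tells all that it offers.
- The arm moves only by the shell command python3 -m crank 'ROWS'. ROWS is JSON, a list of rows, each a list of 7 numbers: the shift along the tool's x, y, z in mm, then the turn, a rotation vector about the tool's x, y, z in rad, then the finger opening in mm, from 0 to 85.4. In form: [[x, y, z, ax, ay, az, claw], ...]. A call has 1 to 12 rows; each row is the pose to reach, as a shift and turn from the pose commanded when the call began, along the tool's axes at that moment; what a row does not reach only later rows make up. A row lasts 1/8 s, in which the tool goes at most 62.5 mm and 10.7 degrees, less where a joint would pass 70% of its speed; a pose out of reach is approached as far as the arm can. A call with a gripper value outside its range is refused whole. The fingers move at their own pace and stop on an object; the grip force is fixed at half the most. Time passes only in rows, so rows that repeat a pose let the fingers close. It gives the time, the measured TCP pose, the force, the opening and the grip force at its end, in the units of the state.
- ctrl.state(): the state, without advancing time (a new reading comes with each control period).
- eyes.capture(name): name is "side" or "top"; returns a dict with "color" (384x512x3 uint8, red, green, blue), "fovy" (degrees; the focal length in pixels is half the picture's height over the tangent of half this angle, whatever the lens; pixels are square), "cx", "cy" (the principal point, pixels), "T" (4x4, takes a point from camera to world coordinates). Camera axes: x right, y down, z forward; pixel columns grow to the right and rows downward; lengths in m; the calibration is good to about 2 mm. A picture is of the moment at which its call begins. There is no depth.
- ctrl.sign_off(): hands the job in; it is judged then, once.
The state is a dict: "clock": time; "joint_positions": joint angles; "joint_vel": joint speeds; "effort": joint torques, N m; "position": TCP position; "tcp_rot": TCP orientation; "contact_force": force on the tool from outside, world axes, zero at the start; "torque": the same for the moment, N m; "width": finger opening in m; "grasp_force": force on a finger pad.
Only numpy, scipy, OpenCV 4.12 (cv2) and the standard library are available. Lean on these libraries where they do the work, as an engineer would, in place of code of your own. Each camera call takes 0.05 s, during which the arm holds its last target. There are 200 camera calls.

TASK

Take the pressure gauge from its rest and press it squarely and fully home on the valve stem of the left air mount, holding it there for a moment to see how far its rod comes out, then do the same on the right mount. Then push the filling valve's lever fully over towards the softer mount (the one with the shorter reading), and leave the gauge lying across both rails of its rest, about in the middle, without disturbing the glassware and other things on the bench.

Things in the scene. Friction and masses are not known exactly. Their poses are not given: they have to be found in the camera images.
- gauge_center (a point): Loose pencil-type pressure gauge, about 140 g: square aluminium barrel 16 x 16 x 100 mm. This point is on its axis, 45 mm from the barrel's front end, at the place to grip. +x: along the axis to the nose, a dark steel cup 8 mm deep, flared from 16 mm inside at its floor to 22 at its rim (28 outside), rim 70 mm ahead of here. +z: up as it lies. The white reading rod's end is 64 mm behind this point at zero.
- gauge_seat (a point): Centre of the floor of the gauge's cup, 62 mm ahead of gauge_center; a stem's tip meets it when the gauge is fully home. In a 9 mm hole in this floor is a sprung foot (1.5 N per mm) that the stem's pin pushes in.
- rod (a joint): How far the reading rod has come out of the gauge's tail, m (0 to 0.040): four times as far as the foot is pushed in, so with the gauge fully home about 0.014 on the softer mount and 0.029 on the firmer. It springs back when the gauge is taken off.
- mount_1: One of two look-alike air mounts of the microscope's platform, fixed: steel foot 100 mm across, black rubber bellows, aluminium top 86 mm across, 62 mm high. One stands left (+y), the other right (-y); which is which changes, and nothing outside shows which is softer. Origin: centre of underside; +x: the side its stem sticks out of, away from the robot within 0.45 rad.
- mount_2: The other air mount, as mount_1.
- stem_1: Stem of mount_1. Brass valve stem, 11 mm across. Origin: centre of its flat tip, 72 mm out from the mount's axis, 49 mm above the bench. +z: out along the stem, 35 degrees above level, towards the mount's +x. A 3 mm steel pin stands 9 mm beyond the tip; it can be pushed in flush, against an almost constant force: 5 N in the softer mount, 11 N in the firmer.
- stem_2: The valve stem of mount_2, as stem_1.
- rest: The gauge's rest, fixed: grey base 100 x 70 x 6 mm with two parallel rails, 8 mm thick, 64 mm long along y, centred 34 mm either side of the middle along x, tops 38 mm above the bench. The gauge starts across both rails, nose roughly along +x, its axis 46 mm above the bench. Origin: centre of the underside.
- lever_tip (a point): Top of the filling valve's lever: 8 mm steel stalk, at the top a black grip 18 mm across and 22 mm long. This point is 84 mm from the pivot, 132 mm above the bench when upright. It stands on a grey block (60 x 50 mm, 44 mm high) between the mounts, yaw within 0.25 rad. +x: the lever's hinge axis; it swings along the block's y.
- lever (a joint): Angle of the filling valve's lever, rad: 0 upright; positive leaning left (+y), negative right; stops at +0.65 and -0.65. It stays where it is left; about 2 N at the tip moves it.
- vial_1: Bystander: tall white-capped amber vial, 32 mm across, 90 mm high, close beside the line of mount_1's stem, on the other side from the jar. Origin: centre of the underside.
- vial_2: Bystander: vial as vial_1, beside the stem of mount_2.
- jar_1: Bystander: amber glass jar, 40 mm across, 42 mm high, beside mount_1. Origin: centre of the underside, as for the others.
- jar_2: Bystander: amber glass jar as jar_1, beside mount_2.
- objective: Bystander: steel microscope objective, 32 mm across, 38 mm high.
- dish: Bystander: clear culture dish, 92 mm across, 18 mm high.
- media: Bystander: glass bottle, 68 mm across, 160 mm high.
- tipbox: Bystander: blue pipette-tip box, 85 by 120 mm, 55 mm high.
- beaker: Bystander: open glass beaker, 70 mm across, 90 mm high.
- gauge: The same gauge; origin in the middle of the barrel's underside, 8 mm under gauge_center, same axes. Grip it by gauge_center.
There are look-alikes about, which are no part of the job. What is shaped like the gauge but blue or turquoise is not meant.

How it is judged:
By the outcome, as a careful person would: the job done as asked, in the order asked, and still so for the second after the job is handed in, with the robot touching nothing.
It also fails if it takes over 70 s, if anything falls off the work surface, if the arm or the gripper's body presses on something with over 40 N, if the wrist force passes 120 N, or if a joint passes its speed limit or range.

## Working session

There is one attempt and no reset: what is moved stays moved. The work goes in short steps, Python scripts to look and compute and a shell command to move; the robot and the scene stay as the last step left them, time stands still between calls to the robot, and variables do not carry over. Pictures are saved under pics/ and viewed, at most 10 in all, crops included, and the job is handed in when it is done.

```bash
mkdir -p pics; python3 - <<'E'
from cell import ctrl, eyes
import cv2,numpy as np
s=ctrl.state();print(s)
for n in("top","side"):
    c=eyes.capture(n);cv2.imwrite(f"pics/{n}0.png",cv2.resize(c["color"][:,:,::-1],None,fx=1.5625,fy=1.5625,interpolation=cv2.INTER_CUBIC));np.savez(f"{n}0.npz",**c)
    print(n,c["fovy"],c["cx"],c["cy"],np.round(c["T"],4).tolist())
E
```

```text
{'clock': 0.0, 'joint_positions': array([ 1.39445133,  0.50837377, -0.23748678,  1.50113085,  0.12569922,
        1.14889611, -0.15480781]), 'joint_vel': array([-0.00041345, -0.00032182, -0.00104552, -0.00013547, -0.00033773,
        0.00378232, -0.00045312]), 'effort': array([ 1.60051197e-03, -6.20594859e+01, -2.18659669e+00, -2.49646068e+01,
        1.24392944e-02,  1.23681687e-02,  1.17848430e-05]), 'position': array([ 0.17359604, -0.59988592,  0.23040672]), 'tcp_rot': array([-8.97788026e-04,  9.90088141e-01,  1.40444456e-01, -1.51003524e-04]), 'contact_force': array([-0.08893876,  0.81784903,  0.93539441]), 'torque': array([-0.01903794,  0.02373935, -0.00786125]), 'grasp_force': 0.0, 'width': 0.08550806588446268}
top 50.20345181718161 257.5223502445234 186.68995045338553 [[-0.0231, -0.9942, 0.105, 0.3997], [-0.9997, 0.0239, 0.006, -0.0127], [-0.0084, -0.1048, -0.9945, 1.3713], [0.0, 0.0, 0.0, 1.0]]
side 55.35870278518507 259.8482290059774 194.21740784025488 [[0.9963, -0.0432, 0.0739, 0.4744], [-0.0856, -0.4947, 0.8648, -1.0066], [-0.0008, -0.868, -0.4966, 0.6547], [0.0, 0.0, 0.0, 1.0]]
```

View pics/top0.png

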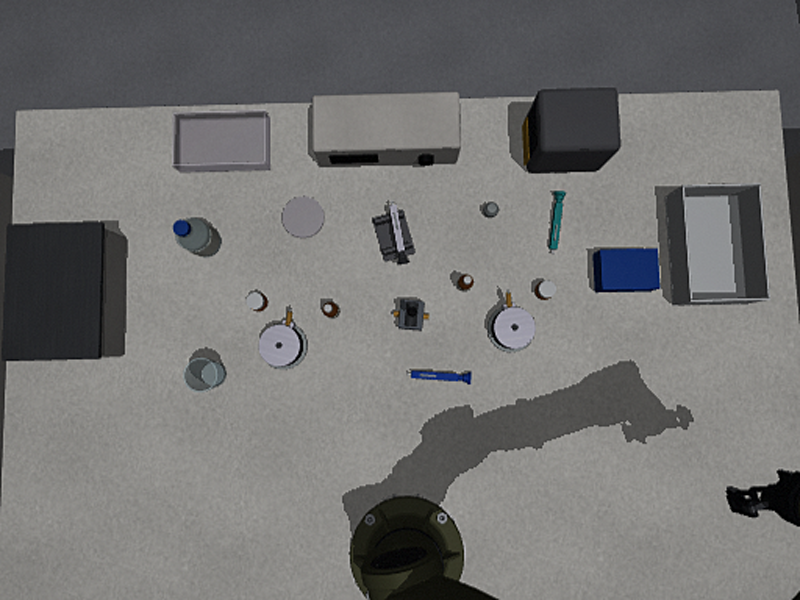

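View pics/side0.png

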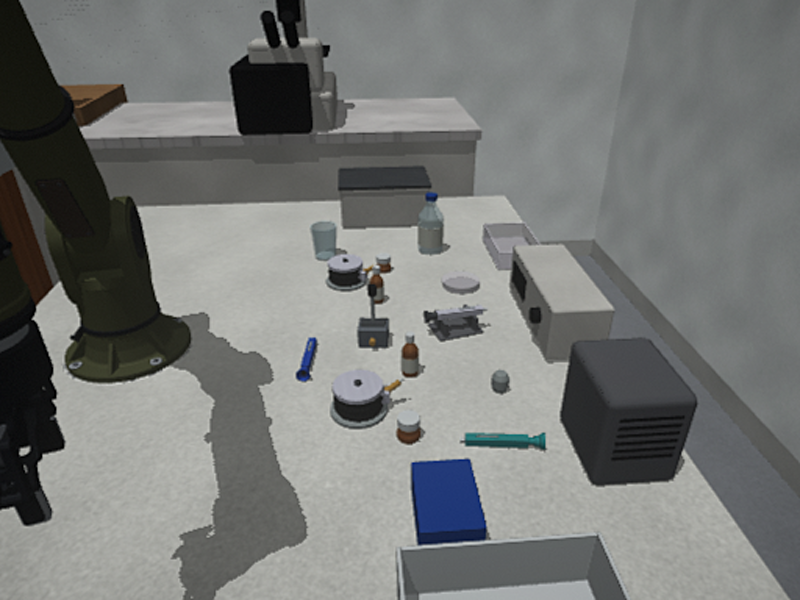

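```bash
cat > mk.py <<'E'
import cv2,numpy as np
def mont(crops,path,W=400,H=300):
    # crops: (img,u0,v0,w) native, aspect 4:3
    t=[]
    for im,u0,v0,w in crops:
        h=w*3//4; s=W/w
        c=cv2.resize(im[v0:v0+h,u0:u0+w][:,:,::-1],(W,H),interpolation=cv2.INTER_CUBIC)
        for k in range(0,w,10):
            cv2.putText(c,str(u0+k),(int(k*s),8),0,.3,(0,0,255));cv2.line(c,(int(k*s),9),(int(k*s),13),(0,0,255))
        for k in range(0,h,10):
            cv2.putText(c,str(v0+k),(0,int(k*s)+4),0,.3,(0,0,255))
        t.append(c)
    cv2.imwrite(path,np.vstack([np.hstack(t[:2]),np.hstack(t[2:])]))
E
python3 - <<'E'
from mk import *
T=np.load("top0.npz")["color"];S=np.load("side0.npz")["color"]
mont([(T,152,180,72),(T,296,170,72),(T,228,122,60),(S,262,180,60)],"pics/m1.png")
mont([(S,200,150,72),(S,208,220,80),(T,240,180,48),(S,216,170,60)],"pics/m2.png")
E
```

```text
(no output)
```

View pics/m1.png

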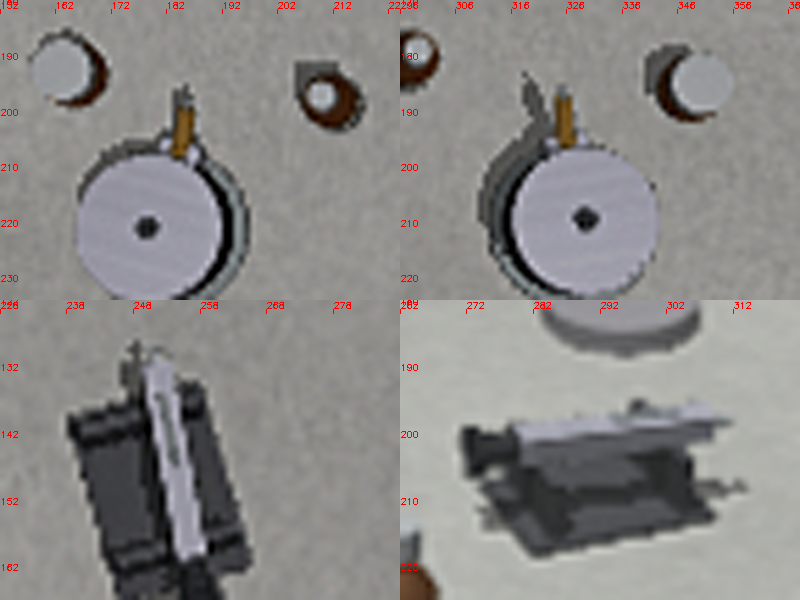

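View pics/m2.png

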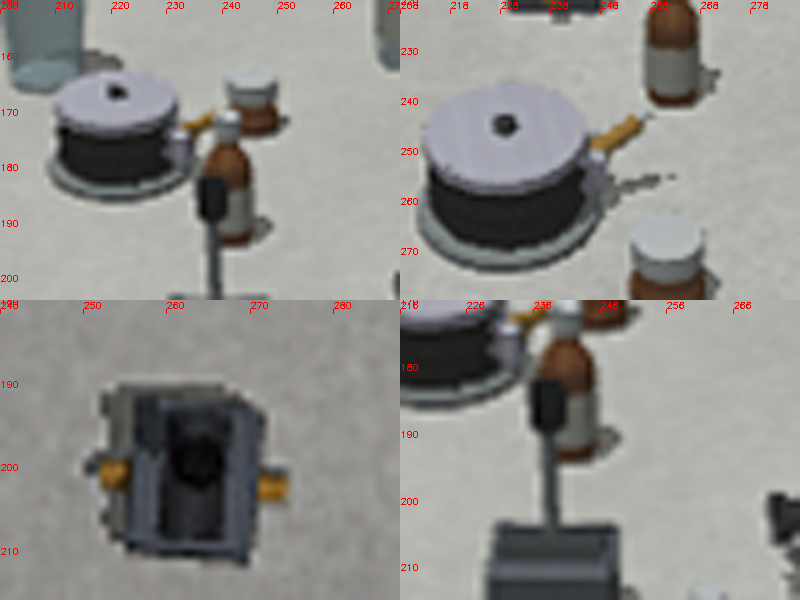

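```bash
cat > geo.py <<'E'
import numpy as np,cv2
class Cam:
    def __init__(s,c):
        s.f=192/np.tan(np.radians(float(c["fovy"]))/2);s.cx,s.cy=float(c["cx"]),float(c["cy"]);s.T=np.array(c["T"]);s.im=c["color"]
    def px(s,p):
        q=s.T[:3,:3].T@(np.asarray(p,float)-s.T[:3,3]);return np.array([s.cx+s.f*q[0]/q[2],s.cy+s.f*q[1]/q[2]])
    def at(s,uv,z):
        d=s.T[:3,:3]@np.array([(uv[0]-s.cx)/s.f,(uv[1]-s.cy)/s.f,1]);o=s.T[:3,3];return o+d*(z-o[2])/d[2]
def load(n): return Cam(np.load(n+".npz"))
def comp(im,box,fn,near=None):
    u0,v0,u1,v1=box;c=im[v0:v1,u0:u1].astype(int);m=fn(c[...,0],c[...,1],c[...,2]).astype(np.uint8)
    n,l,st,ce=cv2.connectedComponentsWithStats(m);k=1+np.argmax(st[1:,4]);ys,xs=np.nonzero(l==k)
    return np.c_[xs+u0,ys+v0].astype(float)
al=lambda r,g,b:(b-g>=8)&(r+g+b>390)
br=lambda r,g,b:(r-b>50)&(g>70)
E
python3 - <<'E'
from geo import *
A=load("top0");B=load("side0")
print(A.im[225,175],A.im[145,255],A.im[190,165],A.im[205,184], B.im[250,220])
def m(cam,box,fn,z,name):
    p=comp(cam.im,box,fn);c=p.mean(0);print(name,len(p),p.min(0),p.max(0),c.round(2),(cam.at(c,z)*1e3).round(1));return p
for n,tb,sb,tt,ts in (("L",(160,195,200,240),(205,155,240,185),(185.1,199.3),(237.8,169.8)),("R",(310,190,350,230),(208,232,250,262),(325.3,187.1),(256,244))):
    m(A,tb,al,.062,n+"discTop");m(B,sb,al,.062,n+"discSide")
    print("tip",(A.at(tt,.049)*1e3).round(1),(B.at(ts,.049)*1e3).round(1))
    q=m(A,(tb[0],tb[1]-15,tb[2],tb[3]),br,.04,n+"stemtop")
m(B,(200,165,245,178),br,.045,"LstemS");m(B,(240,235,262,255),br,.045,"RstemS")
p=m(A,(240,122,265,168),al,.054,"gaugeT")
g=p.mean(0);d=cv2.fitLine(p.astype(np.float32),2,0,.01,.01).ravel();print(d)
t=(p-g)@d[:2];
for s in(t.min(),t.max()):print((A.at(g+s*d[:2],.054)*1e3).round(1))
for nm,uv,z,c in (("capL",(163.7,192.5),.042,A),("capR",(350,184.9),.042,A),("vialL",(209.8,197.2),.09,A),("vialR",(299.3,178.6),.09,A),("jarLside",(245.2,165.3),.042,B),("jarRs",(261.6,267),.042,B),("vialLs",(241.2,171.2),.09,B),("grip top T",(263.5,198.5),.132,A),("gripS",(238,182.5),.132,B)):
    print(nm,(c.at(uv,z)*1e3).round(1))
# gauge side: barrel front end top, tail
for nm,uv in (("front top S",(280,199.5)),("tail top S",(308,197.5)),("rod/neck dark nose left",(271.8,202))):print(nm,(B.at(uv,.05)*1e3).round(1))
E
```

```text
[150 148 162] [169 166 181] [152 154 158] [124  90  38] [170 172 182]
LdiscTop 530 [166. 206.] [191. 233.] [178.36 220.51] [435.5 250.1  62. ]
LdiscSide 160 [210. 163.] [231. 172.] [220.38 167.38] [432.8 239.8  62. ]
tip [503.9 230.7  49. ] [497.5 240.2  49. ]
Lstemtop 15 [183. 200.] [185. 207.] [184.33 203.33] [491.5 234.9  40. ]
RdiscTop 515 [316. 197.] [342. 222.] [328.92 209.33] [ 459.9 -230.8   62. ]
RdiscSide 482 [213. 237.] [244. 256.] [228.39 246.41] [ 457.3 -240.7   62. ]
tip [ 532.7 -224.3   49. ] [ 531.1 -219.8   49. ]
Rstemtop 18 [324. 187.] [327. 195.] [325.5  191.44] [ 519.4 -225.8   40. ]
LstemS 7 [233. 170.] [237. 172.] [235.43 171.43] [488.3 235.3  45. ]
RstemS 29 [246. 243.] [255. 249.] [250.76 246.52] [ 516.6 -224.3   45. ]
gaugeT 105 [250. 131.] [258. 160.] [253.81 146.27] [671.8   4.2  54. ]
[1.8091144e-01 9.8349941e-01 2.5380952e+02 1.4626666e+02]
[722.9  12.3  54. ]
[627.   -2.8  54. ]
capL [528.3 301.8  42. ]
capR [ 538.7 -306.    42. ]
vialL [505.4 145.5  90. ]
vialR [ 557.4 -137.1   90. ]
jarLside [528.  292.3  42. ]
jarRs [ 538.6 -305.2   42. ]
vialLs [507.4 143.7  90. ]
grip top T [494.1 -22.6 132. ]
gripS [492.  -18.9 132. ]
front top S [626.6   6.4  50. ]
tail top S [719.6  11.2  50. ]
rod/neck dark nose left [598.3  -6.9  50. ]
```

```bash
cat > to.py <<'E'
import numpy as np,sys
from scipy.spatial.transform import Rotation as R
from cell import ctrl
def tool(psi,t):
    c,s=np.cos(t),np.sin(t);x=np.array([c*np.cos(psi),c*np.sin(psi),s]);z=np.array([s*np.cos(psi),s*np.sin(psi),-c]);return np.c_[x,np.cross(z,x),z]
def cur():
    s=ctrl.state();q=s["tcp_rot"];return s,np.array(s["position"])*1e3,R.from_quat([q[1],q[2],q[3],q[0]]).as_matrix()
def rows(g,psi,tdeg,d=0):
    """grasp point g (mm), tail azimuth, tilt deg -> shift, rotvec in current tool axes"""
    s,p,M=cur();N=tool(psi,np.radians(tdeg));tcp=np.array(g)+19*N[:,2]
    print((M.T@(tcp-p)).round(1),R.from_matrix(M.T@N).as_rotvec().round(4))
if __name__=="__main__":
    s,p,M=cur();g=p-19*M[:,2];print("grasp pt",g.round(1),"xaxis",M[:,0].round(3),"F",np.round(s["contact_force"],1),"w",round(s["width"]*1e3,1),"t",s["clock"],"grip",round(s["grasp_force"],1))
    a=list(map(float,sys.argv[1:]))
    if a: rows(a[:3],a[3],a[4])
E
python3 to.py 668.5 2.3 200 0.156 0; python3 to.py 668.5 2.3 46 0.156 0
python3 - <<'E'
from geo import *
A=load("top0")
for uv in ((75,430),(200,390),(250,570),(115,600)): print((A.at((228+uv[0]/6.667,122+(uv[1]-300)/6.667),.038)*1e3).round(1))
E
```

```text
grasp pt [ 173.6 -600.   249.5] xaxis [ 0.961  0.278 -0.   ] F [ 0.  -0.1  0. ] w 85.6 t 0.1 grip 0.0
[ 642.8 -440.8   50.2] [-1.600e-03  1.000e-04  1.258e-01]
grasp pt [ 173.6 -600.   249.5] xaxis [ 0.961  0.278 -0.   ] F [ 0.  -0.1  0. ] w 85.6 t 0.1 grip 0.0
[ 642.8 -440.6  204.2] [-1.600e-03  1.000e-04  1.258e-01]
[692.3  52.3  38. ]
[711.  -10.2  38. ]
[619.9 -32.8  38. ]
[606.5  34.1  38. ]
```

```bash
python3 -m crank '[[160,-110,15,0,0,0.03,60],[320,-220,30,0,0,0.06,60],[480,-330,40,0,0,0.09,60],[643,-441,50,0,0,0.126,60],[643,-441,50,0,0,0.126,60],[643,-441,50,0,0,0.126,60],[643,-441,50,0,0,0.126,60],[643,-441,50,0,0,0.126,60],[643,-441,50,0,0,0.126,60],[643,-441,50,0,0,0.126,60],[643,-441,50,0,0,0.126,60],[643,-441,50,0,0,0.126,60]]'; python3 -m crank '[[0,0,0,0,0,0,60]]'; python3 to.py 668.5 2.3 100 0.156 0
python3 - <<'E'
from cell import eyes
from mk import *
for n in("top","side"): np.savez(f"{n}1.npz",**eyes.capture(n))
T=np.load("top1.npz")["color"];S=np.load("side1.npz")["color"]
mont([(T,200,100,120),(S,220,110,120),(T,228,122,60),(S,262,180,60)],"pics/m3.png")
E
```

```text
clock: 1.6
position: [0.6499, -0.0206, 0.1827]
tcp_rot: [0.0, 0.997, 0.078, -0.0]
contact_force: [0.8, -0.6, 0.4]
width: 0.0596
grasp_force: 0.0
clock: 1.72
position: [0.6505, -0.0149, 0.1818]
tcp_rot: [-0.002, 0.997, 0.082, -0.0]
contact_force: [-0.3, 0.4, 0.1]
width: 0.0597
grasp_force: 0.0
grasp pt [650.6 -15.  200.8] xaxis [0.987 0.163 0.   ] F [-0.3  0.4  0.1] w 59.7 t 1.725 grip 0.0
[ 20.5 -13.6 100.9] [-0.0044 -0.0001  0.0081]
```

View pics/m3.png

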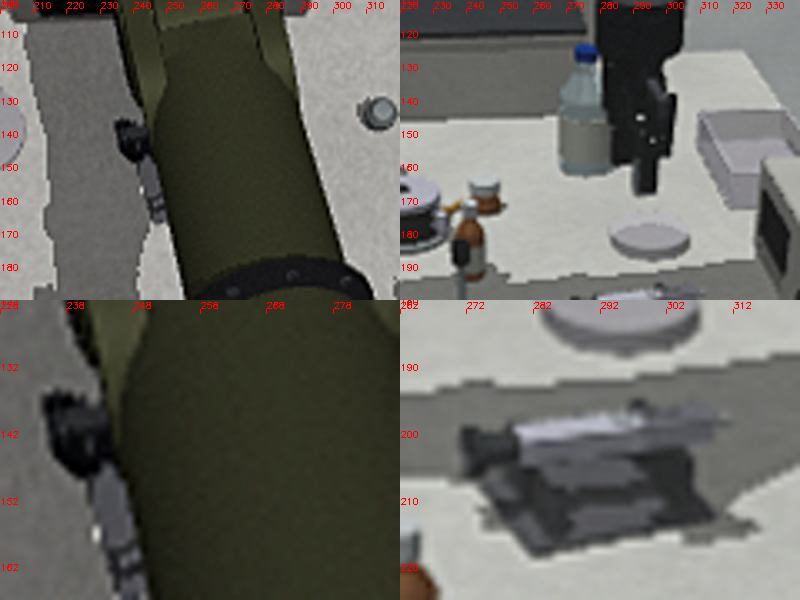

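```bash
python3 -m crank '[[20.5,-17,50,0,0,0.008,60],[20.5,-17,100,0,0,0.008,60],[20.5,-17,100,0,0,0.008,60],[20.5,-17,100,0,0,0.008,60],[20.5,-17,100,0,0,0.008,60]]'; python3 to.py 668.5 2.3 46 0.156 0
python3 - <<'E'
from geo import *
B=load("side1");
for dy in(-40,-30,30):print(B.px([.6505,-.0149+dy/1e3,.1818]))
E
```

```text
clock: 2.45
position: [0.6679, -0.0029, 0.086]
tcp_rot: [0.0, 0.997, 0.073, 0.002]
contact_force: [-0.4, 0.3, 0.4]
width: 0.0602
grasp_force: 0.0
grasp pt [667.8  -2.9 105. ] xaxis [0.989 0.146 0.004] F [-0.4  0.3  0.4] w 60.2 t 2.45 grip 0.0
[ 1.1 -5.1 59. ] [ 0.0008 -0.004  -0.0095]
[292.10237823 170.9881943 ]
[291.55393749 169.49688778]
[288.43934945 161.02777682]
```

```bash
python3 -m crank '[[1,-5,20,0,0,-0.0095,60],[1,-5,20,0,0,-0.0095,60],[1,-5,20,0,0,-0.0095,60],[1,-5,20,0,0,-0.0095,60]]'; python3 to.py 668.5 2.3 46 0.156 0
python3 - <<'E'
from cell import eyes
from mk import *
np.savez("side2.npz",**eyes.capture("side"))
S=np.load("side2.npz")["color"]
cv2.imwrite("pics/s2.png",cv2.resize(S[160:220,250:330][:,:,::-1],(800,600),interpolation=cv2.INTER_CUBIC))
E
```

```text
clock: 2.95
position: [0.6674, 0.0027, 0.0644]
tcp_rot: [0.0, 0.997, 0.078, 0.001]
contact_force: [0.3, 0.0, -0.2]
width: 0.0602
grasp_force: 0.0
grasp pt [667.4   2.7  83.4] xaxis [0.988 0.156 0.002] F [ 0.3  0.  -0.2] w 60.2 t 2.95 grip 0.0
[ 0.9  0.5 37.4] [ 0.0004 -0.0017  0.0008]
```

View pics/s2.png

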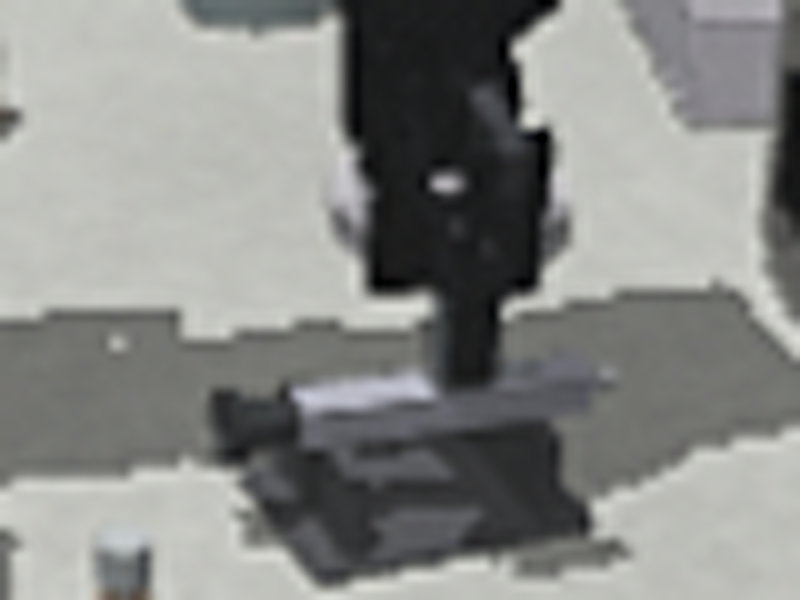

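```bash
python3 - <<'E'
from geo import *
B=load("side2")
g=np.array([.6685,.0023,.046]);a=np.array([-.988,-.155,0]);l=np.array([.155,-.988,0])
print("finger",B.px(np.array([.6674,.0027,.0644])+.035*l))
for s,n in((.07,"rim"),(.045,"front"),(-.055,"tail"),(0,"c")):print(n,B.px(g+s*a),B.px(g+s*a+l*.008+[0,0,.008]))
E
```

```text
finger [296.34109645 201.08126493]
rim [272.1682036  203.30962755] [272.88084552 202.42267835]
front [279.6457657  202.34430765] [280.42379454 201.4524366 ]
tail [308.91126688 198.56626203] [309.93934751 197.65588145]
c [292.94134539 200.62790764] [293.83413157 199.72747877]
```

```bash
python3 -m crank '[[0,0,19,0,0,0,60],[0,0,37,0,0,0,60],[0,0,37,0,0,0,60],[0,0,37,0,0,0,60],[0,0,37,0,0,0,10],[0,0,37,0,0,0,10],[0,0,37,0,0,0,10],[0,0,37,0,0,0,10],[0,0,37,0,0,0,10],[0,0,37,0,0,0,10]]'; python3 to.py
```

```text
clock: 4.25
position: [0.6672, 0.003, 0.0268]
tcp_rot: [0.0, 0.997, 0.079, 0.0]
contact_force: [-1.7, -0.8, 4.8]
width: 0.0151
grasp_force: 59.1
grasp pt [667.2   3.   45.8] xaxis [0.988 0.157 0.001] F [-1.7 -0.8  4.8] w 15.1 t 4.25 grip 59.1
```

```bash
python3 -m crank '[[0,0,-40,0,0,0,10],[0,0,-90,0,0,0,10],[0,0,-110,0,0,0,10],[0,0,-110,0,0,0,10],[0,0,-110,0,0,0,10]]'; python3 to.py 606.7 203.4 123.6 -0.257 35
```

```text
clock: 4.88
position: [0.6658, 0.0028, 0.1345]
tcp_rot: [-0.0, 0.997, 0.079, -0.001]
contact_force: [-0.9, -0.3, -2.2]
width: 0.0149
grasp_force: 58.7
grasp pt [665.9   2.8 153.5] xaxis [ 0.988  0.157 -0.003] F [-0.9 -0.3 -2.2] w 14.9 t 4.875 grip 58.7
[ -17.  -203.    26.6] [-0.1262  0.6045  0.4014]
```

```bash
python3 -m crank '[[-4,-50,0,-0.031,0.151,0.1,10],[-8,-100,8,-0.062,0.302,0.2,10],[-12,-150,16,-0.094,0.453,0.3,10],[-17,-203,26.6,-0.126,0.6045,0.4014,10],[-17,-203,26.6,-0.126,0.6045,0.4014,10],[-17,-203,26.6,-0.126,0.6045,0.4014,10],[-17,-203,26.6,-0.126,0.6045,0.4014,10],[-17,-203,26.6,-0.126,0.6045,0.4014,10],[-17,-203,26.6,-0.126,0.6045,0.4014,10]]'; python3 to.py 575 211.7 100.6 -0.257 35
python3 - <<'E'
from cell import eyes
from mk import *
for n in("top","side"): np.savez(f"{n}3.npz",**eyes.capture(n))
T=np.load("top3.npz")["color"];S=np.load("side3.npz")["color"]
mont([(T,152,150,72),(S,205,140,60),(T,225,120,60),(S,255,175,60)],"pics/m4.png")
E
```

```text
clock: 6.0
position: [0.623, 0.2041, 0.1202]
tcp_rot: [0.045, 0.948, -0.126, 0.29]
contact_force: [0.6, -0.7, -1.2]
width: 0.0149
grasp_force: 59.9
grasp pt [612.8 207.2 136. ] xaxis [ 0.8   -0.214  0.56 ] F [ 0.6 -0.7 -1.2] w 14.9 t 6.0 grip 59.9
[-50.7   4.9   8.2] [ 0.0169  0.016  -0.003 ]
```

View pics/m4.png

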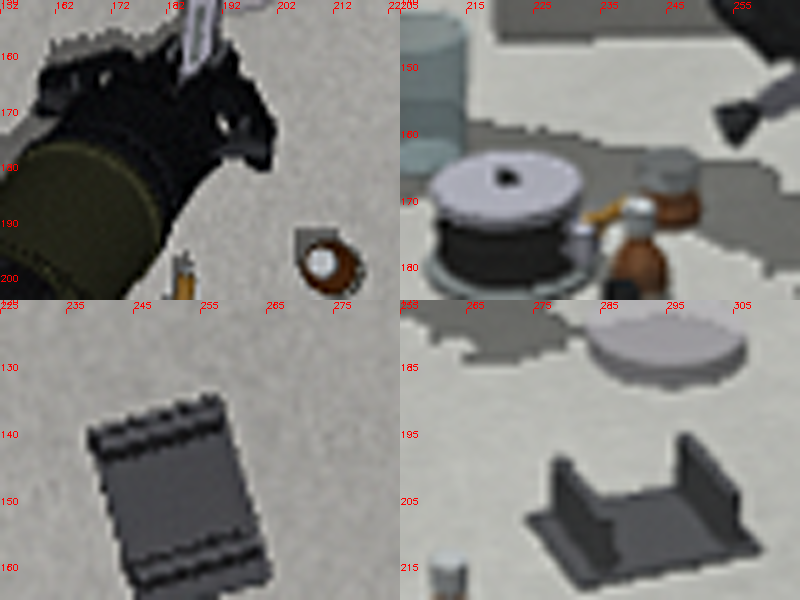

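```bash
python3 - <<'E'
from geo import *
A=load("top3");B=load("side3")
rim=np.array([556.8,222.2,96.8])/1e3;print("rim pred",B.px(rim),"obs 254.05 158.75")
P=np.array([503.7,230.4,49])/1e3;s=np.array([.792,-.208,.574])
print("tip",B.px(P),"obs 238,170.5", B.px(P-.02*s), A.px(P),"obs 184.9,198.7", A.px(P+.009*s),A.px(P-.015*s))
b=np.array([[175,222],[222,245],[222,245]])
for p in((95,433),(222,403),(140,575),(262,545),(180,489)):print((A.at((225+p[0]/6.667,120+(p[1]-300)/6.667),.038)*1e3).round(1))
for w in ((435.0-2,248.5,62),):print(B.px(np.array(w)/1e3),"disc side obs 221.0 167.9")
E
```

```text
rim pred [253.69474148 159.61329293] obs 254.05 158.75
tip [239.53201498 170.88297542] obs 238,170.5 [235.37645813 173.29711329] [185.18253585 199.35092975] obs 184.9,198.7 [185.45714022 197.01601042] [184.72888536 203.2082511 ]
[697.6  52.2  38. ]
[711.2 -11.2  38. ]
[625.6  31.3  38. ]
[639.1 -29.3  38. ]
[668.3  10.6  38. ]
[220.44891702 166.38090959] disc side obs 221.0 167.9
```

```bash
python3 to.py 571.0 212.7 97.8 -0.257 35
```

```text
grasp pt [613.1 207.1 136.3] xaxis [ 0.8   -0.214  0.561] F [ 0.2 -0.9 -1.5] w 14.8 t 6.1 grip 59.9
[-56.1   5.    8.4] [ 0.0165  0.0156 -0.0035]
```

```bash
python3 -m crank '[[-19,5,8.4,0.0165,0.0156,-0.0035,10],[-38,5,8.4,0.0165,0.0156,-0.0035,10],[-56,5,8.4,0.0165,0.0156,-0.0035,10],[-56,5,8.4,0.0165,0.0156,-0.0035,10],[-56,5,8.4,0.0165,0.0156,-0.0035,10]]'; python3 to.py 571.0 212.7 97.8 -0.257 35
```

```text
clock: 6.72
position: [0.589, 0.2254, 0.1045]
tcp_rot: [0.052, 0.95, -0.125, 0.281]
contact_force: [-0.2, -0.7, -2.0]
width: 0.0152
grasp_force: 59.8
grasp pt [579.1 228.6 120.4] xaxis [ 0.811 -0.208  0.547] F [-0.2 -0.7 -2. ] w 15.2 t 6.725 grip 59.8
[-15.   16.3  17.4] [0.0308 0.032  0.0057]
```

```bash
python3 -c "
from cell import ctrl
s=ctrl.state();print(s['joint_positions'].round(3),s['joint_vel'].round(3))"; python3 -m crank '[[0,0,0,0,0,0,10],[0,0,0,0,0,0,10]]';python3 to.py 571.0 212.7 97.8 -0.257 35;python3 -c "
from cell import ctrl
s=ctrl.state();print(s['joint_positions'].round(3),s['joint_vel'].round(3))"
```

```text
[-1.09   0.646  0.654  2.076  0.464  0.176 -2.887] [ 0.007 -0.003  0.005 -0.004 -0.001  0.003 -0.001]
clock: 6.98
position: [0.5889, 0.2254, 0.1045]
tcp_rot: [0.052, 0.95, -0.125, 0.281]
contact_force: [0.2, -0.2, -1.8]
width: 0.0149
grasp_force: 59.8
grasp pt [579.  228.6 120.4] xaxis [ 0.811 -0.208  0.547] F [ 0.2 -0.2 -1.8] w 14.9 t 6.975 grip 59.8
[-15.   16.2  17.4] [0.0309 0.0321 0.0054]
[-1.09   0.646  0.654  2.076  0.463  0.176 -2.887] [-0.005  0.001 -0.002 -0.    -0.001  0.     0.001]
```

```bash
python3 to.py 667.2 6 140 0.157 0
```

```text
grasp pt [579.  228.6 120.4] xaxis [ 0.811 -0.208  0.547] F [ 0.2 -0.2 -1.8] w 14.9 t 6.975 grip 59.8
[118.1 190.9  64.1] [ 0.1509 -0.5639 -0.4065]
```

```bash
python3 -m crank '[[40,0,0,0,0,0,10],[60,50,5,0.038,-0.141,-0.1,10],[80,100,25,0.075,-0.282,-0.2,10],[100,145,45,0.113,-0.423,-0.3,10],[118,190,64,0.151,-0.564,-0.4065,10],[118,190,64,0.151,-0.564,-0.4065,10],[118,190,64,0.151,-0.564,-0.4065,10],[118,190,64,0.151,-0.564,-0.4065,10],[118,190,64,0.151,-0.564,-0.4065,10],[118,190,64,0.151,-0.564,-0.4065,10]]'; python3 to.py 667.2 6 80 0.157 0;python3 -c "
from cell import ctrl
s=ctrl.state();print(s['joint_positions'].round(3),s['joint_vel'].round(3))"
```

```text
clock: 8.22
position: [0.6664, 0.0097, 0.1209]
tcp_rot: [-0.0, 0.997, 0.08, -0.0]
contact_force: [-0.1, 1.1, -1.1]
width: 0.0152
grasp_force: 59.8
grasp pt [666.4   9.7 139.9] xaxis [ 0.987  0.16  -0.   ] F [-0.1  1.1 -1.1] w 15.2 t 8.225 grip 59.8
[ 0.2  3.8 59.9] [-0.0001  0.0004  0.0035]
[ 0.108  0.67  -0.28   1.524  0.208  0.977 -1.641] [-0.004 -0.004  0.003 -0.005 -0.001  0.004  0.004]
```

```bash
python3 -m crank '[[0,4,40,0,0,0,10],[0,4,80,0,0,0,10],[0,4,93.5,0,0,0,10],[0,4,93.5,0,0,0,10],[0,4,93.5,0,0,0,10]]'; python3 -m crank '[[0,0,0,0,0,0,40],[0,0,0,0,0,0,40],[0,0,0,0,0,0,40],[-3,0,-0.3,0,-0.175,0,40],[-6.5,0,-1.1,0,-0.349,0,40],[-6.5,0,-1.1,0,-0.349,0,40],[-6.5,0,-1.1,0,-0.349,0,40],[-6.5,0,-1.1,0,-0.349,0,40]]'; python3 to.py 667.2 6 46 0.157 -20
```

```text
clock: 8.85
position: [0.6682, 0.0046, 0.0284]
tcp_rot: [0.0, 0.997, 0.08, 0.001]
contact_force: [-0.2, -0.5, -1.9]
width: 0.0148
grasp_force: 59.8
clock: 9.85
position: [0.6611, 0.002, 0.0294]
tcp_rot: [0.014, 0.982, 0.077, -0.172]
contact_force: [-0.0, 0.5, 0.3]
width: 0.0399
grasp_force: 0.0
grasp pt [667.5   3.   47.3] xaxis [ 0.929  0.147 -0.34 ] F [-0.   0.5  0.3] w 39.9 t 9.85 grip 0.0
[ 0.6 -3.   1.2] [ 0.0009 -0.0026  0.0003]
```

```bash
python3 -m crank '[[0.5,0,1,0,0,0,40],[0.5,0,1,0,0,0,40],[0.5,0,1,0,0,0,10],[0.5,0,1,0,0,0,10],[0.5,0,1,0,0,0,10],[0.5,0,1,0,0,0,10]]';  python3 to.py; python3 -m crank '[[0,0,-40,0,0,0,10],[20,0,-90,0,0.1,0,10],[20,0,-110,0,0.2,0,10],[20,0,-110,0,0.3,0,10],[20,0,-110,0,0.3,0,10],[20,0,-110,0,0.3,0,10]]'; python3 to.py 606.7 203.4 123.6 -0.257 15;python3 -c "
from cell import ctrl
s=ctrl.state();print(s['joint_positions'].round(3),s['joint_vel'].round(3))"
```

```text
clock: 10.6
position: [0.6615, 0.0025, 0.0275]
tcp_rot: [0.014, 0.982, 0.078, -0.173]
contact_force: [-0.3, 0.6, 4.6]
width: 0.0148
grasp_force: 58.9
grasp pt [668.    3.5  45.4] xaxis [ 0.928  0.148 -0.342] F [-0.3  0.6  4.6] w 14.8 t 10.6 grip 58.9
clock: 11.35
position: [0.7171, 0.0113, 0.1233]
tcp_rot: [0.002, 0.997, 0.079, -0.026]
contact_force: [-0.6, 0.2, -0.9]
width: 0.015
grasp_force: 58.6
grasp pt [718.   11.5 142.2] xaxis [ 0.986  0.157 -0.052] F [-0.6  0.2 -0.9] w 15.0 t 11.35 grip 58.6
[ -73.3 -205.    21.8] [-0.0437  0.3088  0.4142]
[ 0.081  0.77  -0.267  1.3    0.205  1.151 -1.621] [-0.004  0.016 -0.001 -0.015  0.001 -0.003 -0.   ]
```

```bash
python3 -m crank '[[-15,-50,-10,-0.011,0.077,0.1,10],[-35,-100,0,-0.022,0.154,0.2,10],[-55,-150,10,-0.033,0.231,0.3,10],[-73,-205,21.8,-0.0437,0.309,0.414,10],[-73,-205,21.8,-0.0437,0.309,0.414,10],[-73,-205,21.8,-0.0437,0.309,0.414,10],[-73,-205,21.8,-0.0437,0.309,0.414,10],[-73,-205,21.8,-0.0437,0.309,0.414,10]]'; python3 to.py 575 211.7 100.6 -0.257 15;python3 -c "
from cell import ctrl
s=ctrl.state();print(s['joint_positions'].round(3),s['joint_vel'].round(3))"
```

```text
clock: 12.35
position: [0.6132, 0.1996, 0.1055]
tcp_rot: [0.017, 0.983, -0.129, 0.131]
contact_force: [-0.3, -0.6, -1.6]
width: 0.0151
grasp_force: 59.0
grasp pt [608.4 200.9 123.8] xaxis [ 0.933 -0.249  0.261] F [-0.3 -0.6 -1.6] w 15.1 t 12.35 grip 59.0
[-40.   -1.9  13.3] [ 0.0008 -0.0022 -0.0035]
[-0.459  0.563  0.018  1.832  0.303  0.564 -2.518] [-0.004 -0.003 -0.004  0.006 -0.002 -0.005 -0.005]
```

```bash
python3 -m crank '[[-20,-1,6.6,0,-0.002,-0.0035,10],[-40,-1.9,13.3,0,-0.002,-0.0035,10],[-40,-1.9,13.3,0,-0.002,-0.0035,10],[-40,-1.9,13.3,0,-0.002,-0.0035,10],[-40,-1.9,13.3,0,-0.002,-0.0035,10]]'; python3 to.py 575 211.7 100.6 -0.257 15
python3 - <<'E'
from cell import eyes
from mk import *
np.savez("side4.npz",**eyes.capture("side"))
np.savez("top4.npz",**eyes.capture("top"))
S=np.load("side4.npz")["color"]
T=np.load("top4.npz")["color"]
a=cv2.resize(S[135:195,210:270][:,:,::-1],(600,600),interpolation=cv2.INTER_CUBIC)
b=cv2.resize(T[150:210,165:185+15][:,:,::-1],(200,343),interpolation=cv2.INTER_CUBIC)
c=np.zeros((600,800,3),np.uint8);c[:,:600]=a;c[:343,600:]=b
cv2.imwrite("pics/s4.png",c)
E
```

```text
clock: 12.98
position: [0.5797, 0.2123, 0.0829]
tcp_rot: [0.016, 0.983, -0.126, 0.13]
contact_force: [0.6, -0.5, -1.3]
width: 0.0151
grasp_force: 59.0
grasp pt [574.9 213.5 101.3] xaxis [ 0.934 -0.244  0.26 ] F [ 0.6 -0.5 -1.3] w 15.1 t 12.975 grip 59.0
[0.4 1.8 0.8] [-0.0011 -0.0013  0.002 ]
```

View pics/s4.png

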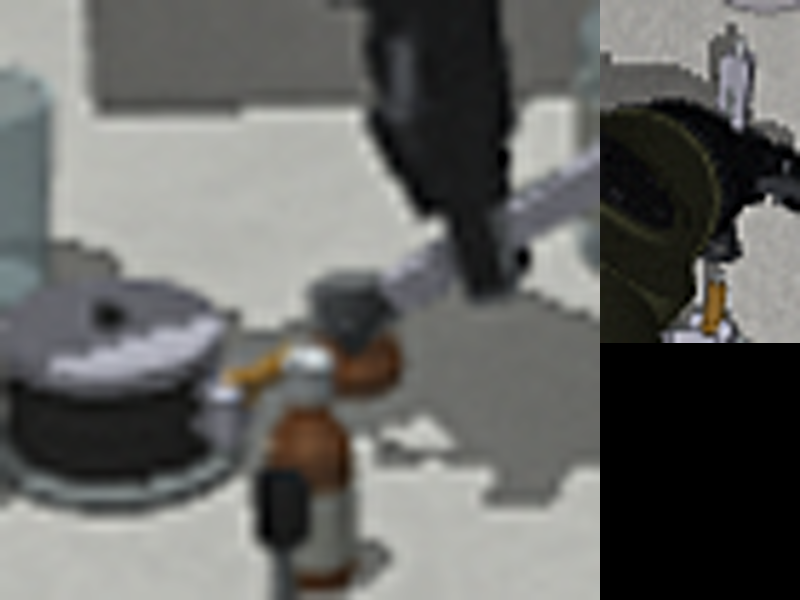

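```bash
python3 - <<'E'
from geo import *
A=load("top4");B=load("side4")
psi=-.2565;c=lambda t:np.array([np.cos(t)*np.cos(psi),np.cos(t)*np.sin(psi),np.sin(t)])
g=np.array([574.9,213.5,101.3])/1e3;s=c(np.radians(35))
def S(p):u=B.px(p);return ((u-[210,135])*10).round(0)
def Tt(p):u=A.px(p);return ((u-[165,150])*5.715+[600,0]).round(0)
for n,d in(("rim",-.07),("front",-.045),("c",0),("tail",.055)):print(n,S(g+d*s),Tt(g+d*s))
P=np.array([503.7,230.4,49])/1e3
for d in(0,-.01,-.02,-.03):print("stem",d,S(P+d*s),Tt(P+d*s))
p=comp(B.im,(225,165,242,178),br);print(((p+.5-[210,135])*10).round(0).tolist())
print(S([.434,.2485,.062]),"dot obs 110,316"); print(S([.506,.1445,.09]),"vial cap obs 309,352")
E
```

```text
rim [337. 331.] [715. 252.]
front [390. 300.] [720. 215.]
c [488. 243.] [728. 145.]
tail [611. 171.] [738.  56.]
stem 0 [295. 359.] [715. 282.]
stem -0.01 [274. 371.] [714. 297.]
stem -0.02 [254. 383.] [712. 311.]
stem -0.03 [233. 395.] [710. 326.]
[[275.0, 355.0], [265.0, 365.0], [275.0, 365.0], [235.0, 375.0], [245.0, 375.0], [255.0, 375.0], [265.0, 375.0]]
[107. 314.] dot obs 110,316
[308. 361.] vial cap obs 309,352
```

```bash
python3 - <<'E'
from geo import *
A=load("top4");im=A.im
for v in (157,160,163,166,169,171): print(v,[ (int(c[0]),int(c[2])) for c in im[v,184:194]])
for v in range(190,209): print(v,' '.join('%3d/%3d'%(c[0],c[2]) for c in im[v,179:193]))
E
```

```text
157 [(99, 95), (84, 81), (88, 85), (90, 85), (105, 104), (143, 148), (130, 134), (175, 170), (163, 156), (164, 157)]
160 [(83, 80), (81, 79), (141, 146), (160, 172), (135, 146), (127, 136), (89, 99), (78, 86), (144, 140), (165, 159)]
163 [(86, 81), (52, 49), (153, 165), (144, 156), (140, 150), (143, 154), (153, 165), (41, 47), (172, 165), (175, 172)]
166 [(89, 85), (85, 85), (153, 166), (91, 97), (122, 132), (153, 166), (92, 103), (102, 103), (172, 166), (166, 161)]
169 [(37, 38), (66, 69), (96, 104), (102, 108), (140, 149), (155, 168), (47, 52), (91, 90), (179, 176), (167, 162)]
171 [(7, 8), (1, 2), (7, 9), (24, 29), (161, 173), (171, 184), (61, 69), (104, 98), (117, 111), (107, 105)]
190  27/ 17  23/ 16  27/ 19  24/ 17  28/ 17  48/ 32  11/ 11   9/  9  17/ 21  27/ 29 187/182 167/163 162/156 165/160
191  22/ 15  29/ 21  22/ 14  24/ 16  41/ 27  16/ 12  16/ 19  37/ 42  30/ 35  24/ 25 189/181 175/169 170/166 164/160
192  26/ 19  28/ 18  19/ 12  26/ 17  41/ 26  49/ 52  39/ 42  41/ 44  27/ 34   9/ 11 100/ 98 179/175 167/161 163/160
193  25/ 20  24/ 17  23/ 15  49/ 30  23/ 22  40/ 44  74/ 
[... 1098 characters left out ...]
/161
203  16/  7  88/ 80 104/103 118/122  80/ 38 133/ 42 134/ 43 101/ 45 183/188 167/163 162/156 165/160 173/166 170/164
204  90/ 82 100/ 96  79/ 79  71/ 80  88/ 37 138/ 44 133/ 43  74/ 31 101/106 165/161 163/157 162/157 168/162 169/165
205 106/102  91/ 89 181/198 169/192 106/ 32 141/ 47 124/ 36  64/ 17  80/ 83 177/173 171/165 155/151 164/159 164/160
206  75/ 75 103/108 188/208 147/130  84/ 18 127/ 37  98/ 18 148/169  97/106  94/ 92 177/170 169/165 178/171 176/169
207  74/ 79  77/ 85 109/123  88/ 79 120/ 24 134/ 31 143/ 97 189/211 183/197  45/ 50 149/145 171/165 172/167 175/170
208 176/187 172/186 171/185 145/162  71/ 48  67/ 40 101/103 201/216 159/173  49/ 55  98/ 99 172/166 180/174 170/164
```

```bash
python3 to.py 563.1 213.7 92.0 -0.2565 15
```

```text
grasp pt [574.4 213.8 101.1] xaxis [ 0.935 -0.243  0.26 ] F [ 0.   0.2 -1.5] w 15.1 t 13.075 grip 59.0
[-12.9   3.    5.9] [-0.0009 -0.0009  0.0021]
```

```bash
python3 -m crank '[[-5,3,1.5,-0.001,-0.001,0.002,10],[-13,3,5.5,-0.001,-0.001,0.002,10],[-13,3,5.5,-0.001,-0.001,0.002,10],[-13,3,5.5,-0.001,-0.001,0.002,10]]'; python3 to.py 553.0 216.4 84.6 -0.2565 15
```

```text
clock: 13.58
position: [0.5668, 0.2131, 0.0735]
tcp_rot: [0.017, 0.983, -0.126, 0.129]
contact_force: [-0.6, -0.2, -1.8]
width: 0.0148
grasp_force: 59.0
grasp pt [562.  214.4  91.9] xaxis [ 0.935 -0.244  0.258] F [-0.6 -0.2 -1.8] w 14.8 t 13.575 grip 59.0
[-10.8   0.3   4.7] [0.0003 0.0009 0.0016]
```

```bash
python3 -m crank '[[-3,0,1.2,0,0,0,10],[-6,0.3,2.6,0,0,0,10],[-9,0.3,3.9,0,0,0,10],[-9,0.3,3.9,0,0,0,10],[-9,0.3,3.9,0,0,0,10]]'; python3 to.py 553.0 216.4 84.6 -0.2565 15
```

```text
clock: 14.2
position: [0.5601, 0.2145, 0.068]
tcp_rot: [0.017, 0.983, -0.126, 0.13]
contact_force: [2.5, -0.9, 2.9]
width: 0.0146
grasp_force: 59.2
grasp pt [555.3 215.8  86.4] xaxis [ 0.934 -0.244  0.259] F [ 2.5 -0.9  2.9] w 14.6 t 14.2 grip 59.2
[-2.8 -0.   1.1] [-0.0003 -0.0004  0.0006]
```

```bash
python3 -m crank '[[-1.5,0,0.55,0,0,0,10],[-3,0,1.1,0,0,0,10],[-3,0,1.1,0,0,0,10]]'; python3 to.py;  python3 -m crank '[[-1,0,0.35,0,0,0,10],[-2,0,0.7,0,0,0,10],[-2,0,0.7,0,0,0,10]]'; python3 to.py 553.0 216.4 84.6 -0.2565 15
```

```text
clock: 14.58
position: [0.5568, 0.2154, 0.0657]
tcp_rot: [0.017, 0.983, -0.126, 0.129]
contact_force: [4.0, -0.6, 2.2]
width: 0.0152
grasp_force: 59.2
grasp pt [552.1 216.7  84.1] xaxis [ 0.935 -0.244  0.258] F [ 4.  -0.6  2.2] w 15.2 t 14.575 grip 59.2
clock: 14.95
position: [0.5557, 0.2157, 0.0648]
tcp_rot: [0.017, 0.983, -0.126, 0.13]
contact_force: [4.2, -0.1, 2.8]
width: 0.015
grasp_force: 59.4
grasp pt [550.9 216.9  83.2] xaxis [ 0.934 -0.244  0.259] F [ 4.2 -0.1  2.8] w 15.0 t 14.95 grip 59.4
[ 2.4 -0.  -0.8] [-0.0003 -0.0001  0.0007]
```

```bash
python3 -m crank '[[-1,0,0.35,0,0,0,10],[-2,0,0.7,0,0,0,10],[-2,0,0.7,0,0,0,10]]'; python3 to.py;  python3 -m crank '[[-1,0,0.35,0,0,0,10],[-2,0,0.7,0,0,0,10],[-2,0,0.7,0,0,0,10]]'; python3 to.py
```

```text
clock: 15.32
position: [0.5556, 0.2158, 0.0647]
tcp_rot: [0.016, 0.983, -0.127, 0.131]
contact_force: [7.0, -3.3, 8.7]
width: 0.015
grasp_force: 59.9
grasp pt [550.8 217.   83. ] xaxis [ 0.934 -0.245  0.262] F [ 7.  -3.3  8.7] w 15.0 t 15.325 grip 59.9
clock: 15.7
position: [0.5555, 0.2158, 0.0646]
tcp_rot: [0.016, 0.983, -0.127, 0.132]
contact_force: [10.0, -4.1, 12.6]
width: 0.015
grasp_force: 60.4
grasp pt [550.7 217.   82.9] xaxis [ 0.933 -0.246  0.264] F [10.  -4.1 12.6] w 15.0 t 15.7 grip 60.4
```

```bash
python3 -m crank '[[-1.2,0,-0.3,0,0,0,10],[-2.4,0,-0.7,0,0,0,10],[-2.4,0,-0.7,0,0,0,10],[-2.4,0,-0.7,0,0,0,10],[-2.4,0,-0.7,0,0,0,10],[-2.4,0,-0.7,0,0,0,10],[-2.4,0,-0.7,0,0,0,10],[-2.4,0,-0.7,0,0,0,10]]'; python3 to.py
python3 - <<'E'
from cell import eyes
from geo import *
np.savez("side5.npz",**eyes.capture("side"));B=load("side5")
g=np.array([550.8,217,83])/1e3;psi=-.2565;s=np.array([.8192*np.cos(psi),.8192*np.sin(psi),.5736])
for d in(.055,.064,.078,.093):print(d,B.px(g+d*s).round(1))
for v in range(146,160):print(v,' '.join('%3d/%3d'%(c[0],c[2]) for c in B.im[v,257:278]))
E
```

```text
clock: 16.7
position: [0.555, 0.2158, 0.0652]
tcp_rot: [0.016, 0.983, -0.128, 0.134]
contact_force: [15.5, -6.6, 10.5]
width: 0.015
grasp_force: 59.8
grasp pt [550.1 217.1  83.5] xaxis [ 0.932 -0.247  0.267] F [15.5 -6.6 10.5] w 15.0 t 16.7 grip 59.8
0.055 [264.3 156.7]
0.064 [266.4 155.5]
0.078 [269.5 153.6]
0.093 [272.9 151.7]
146 194/190 193/188 194/190 193/189 192/188 190/185 188/183 185/181 188/183 193/189 144/139  99/ 93 100/ 94 109/104 110/106 119/120 107/111  94/ 98  96/ 98  94/ 97 108/112
147 187/182 186/181 184/181 184/180 185/181 186/181 185/181 184/180 185/181 191/188 144/139  99/ 95  99/ 95 104/100 103/ 99 106/101 105/ 99  93/ 89 100/ 95 101/ 96  94/ 89
148 184/180 183/179 184/180 183/180 185/182 185/182 187/182 185/182 187/182 194/189 145/141  98/ 94 101/ 98 103/ 98 103/100 106/102 105/101 105/101 105/101 100/ 96  95/ 91
149 184/180 183/180 183/179 185/181 184/180 186/182 185/181 186/181 188/184 196/191 146/141  97/ 94 100/ 96 103/100 105/100 105/101 105/101 104/101 103/ 99  99/ 95  96/ 92
150 183/179 184/180 183/178 183/179 185/180 186/182 187/181 184/180 186/182 193/1
[... 938 characters left out ...]
/ 93  95/ 91
156 175/170 150/152 146/158 147/159 109/118  87/ 95 111/121  93/102 157/154 198/193 156/155 110/108 102/ 98 104/ 99 104/ 99 106/103 106/102 104/100 104/100  98/ 95  96/ 92
157 108/114 140/153 121/131  95/103  97/105  96/104  89/ 99 113/121 149/149 187/181 162/163 125/131 105/107 101/ 99 106/101 105/102 106/101 105/100 104/100  98/ 95  96/ 92
158 112/122 101/109  93/102  98/106  97/105  93/101  93/100 145/147 184/181 195/189 162/163 125/134 101/111  94/104 100/104 103/106 102/102 104/102 102/101  97/ 96  94/ 94
159  97/104  98/106  98/106  94/104  99/106 119/123 139/138 178/175 191/187 192/187 165/167 110/118  87/ 97  93/104  96/107  97/108  95/106  96/105  95/104  93/102  92/101
```

```bash
python3 -m crank '[[10,0,-3.6,0,0,0,10],[30,0,-11,0,0,0,10],[60,0,-22,0,0,0,10],[60,0,-22,0,0,0,10],[60,0,-40,0,0,0,10],[60,0,-60,0,0,0,10],[60,0,-60,0,0,0,10]]'; python3 to.py 645 -150 170 0.097 15
python3 - <<'E'
from geo import *
A=load("top0");B=load("side0")
for v in range(183,198):print(v,' '.join('%3d/%3d'%(c[0],c[2]) for c in A.im[v,321:333]))
P=np.array([531,-225,49])/1e3;psi=.097;s=np.array([.8192*np.cos(psi),.8192*np.sin(psi),.5736])
for d in(.009,0,-.01,-.02):print(d,A.px(P+d*s).round(2),B.px(P+d*s).round(2))
C=np.array([.4593,-.232,.062]);print(A.px(C),"obs 329.4,209.8",B.px(C),"dot obs 228.9 244.7")
p=comp(B.im,(240,235,262,255),br);print((p+.5).tolist())
E
```

```text
clock: 17.62
position: [0.5894, 0.2077, 0.1369]
tcp_rot: [0.016, 0.984, -0.125, 0.129]
contact_force: [0.3, 0.1, -1.5]
width: 0.015
grasp_force: 58.9
grasp pt [584.6 208.9 155.2] xaxis [ 0.935 -0.243  0.258] F [ 0.3  0.1 -1.5] w 15.0 t 17.625 grip 58.9
[147.1 330.6  23.8] [ 0.0901  0.0004 -0.3389]
183 147/142 145/140 146/143 150/145 147/141 141/136 140/135 140/135 142/138 142/138 144/138 145/139
184 155/150 145/140 145/140 151/147 150/146 142/137 142/138 144/139 150/145 145/141 145/143 145/141
185 153/148 145/141 151/147 119/117 109/111 143/138 143/139 149/145 150/145 146/142 146/142 149/144
186 154/149 150/144 156/154 105/105 101/111 149/148 146/141 150/146 146/143 147/142 148/144 147/143
187  88/ 86 156/154 132/121  95/ 44  83/ 88  97/ 62 146/145 153/149 148/144 143/138 147/142 146/142
188  71/ 69 163/161 119/111  82/ 15  99/ 40 103/ 21 152/155 153/150 146/143 143/138 144/138 150/145
189  74/ 72 160/158 121/117  76/ 17 115/ 33 111/ 20 156/162 153/151 147/144 145/142 143/140 151/146
190  79/ 77  93/ 93 125/118  79/ 20 119/ 38 114/ 26 106/114 156/153 148/143 144/141 146/141 145/142
1
[... 703 characters left out ...]
9 [325.49 185.19] [258.81 243.34]
0 [325.55 187.61] [256.1  245.19]
-0.01 [325.62 190.28] [253.11 247.24]
-0.02 [325.69 192.93] [250.13 249.29]
[329.29607054 209.5000874 ] obs 329.4,209.8 [229.11085306 244.33789966] dot obs 228.9 244.7
[[254.5, 243.5], [253.5, 244.5], [254.5, 244.5], [255.5, 244.5], [251.5, 245.5], [252.5, 245.5], [253.5, 245.5], [254.5, 245.5], [255.5, 245.5], [250.5, 246.5], [251.5, 246.5], [252.5, 246.5], [253.5, 246.5], [254.5, 246.5], [248.5, 247.5], [249.5, 247.5], [250.5, 247.5], [251.5, 247.5], [252.5, 247.5], [246.5, 248.5], [247.5, 248.5], [248.5, 248.5], [249.5, 248.5], [250.5, 248.5], [251.5, 248.5], [246.5, 249.5], [247.5, 249.5], [248.5, 249.5], [249.5, 249.5]]
```

```bash
python3 -m crank '[[50,60,5,0,0,-0.05,10],[90,120,10,0.03,0,-0.12,10],[110,180,15,0.05,0,-0.18,10],[130,240,20,0.07,0,-0.25,10],[147,300,24,0.09,0,-0.31,10],[147,330,24,0.09,0,-0.339,10],[147,330,24,0.09,0,-0.339,10],[147,330,24,0.09,0,-0.339,10],[147,330,24,0.09,0,-0.339,10]]'; python3 to.py 612.4 -215.5 106.4 0.11 15;python3 -c "
from cell import ctrl
s=ctrl.state();print(s['joint_positions'].round(3),s['joint_vel'].round(3))"
```

```text
clock: 18.75
position: [0.6504, -0.1475, 0.1503]
tcp_rot: [-0.006, 0.99, 0.049, 0.13]
contact_force: [-0.4, -0.2, -1.0]
width: 0.0152
grasp_force: 59.0
grasp pt [ 645.5 -148.   168.7] xaxis [0.962 0.095 0.257] F [-0.4 -0.2 -1. ] w 15.2 t 18.75 grip 59.0
[-54.3  63.8  50. ] [ 0.003   0.0016 -0.011 ]
[ 0.459  0.539 -0.354  1.75   0.185  0.636 -1.433] [-0.006 -0.002  0.002 -0.006  0.002  0.002  0.003]
```

```bash
python3 -m crank '[[-10,40,5,0.003,0.0016,-0.011,10],[-30,63.8,25,0.003,0.0016,-0.011,10],[-54.3,63.8,50,0.003,0.0016,-0.011,10],[-54.3,63.8,50,0.003,0.0016,-0.011,10],[-54.3,63.8,50,0.003,0.0016,-0.011,10],[-54.3,63.8,50,0.003,0.0016,-0.011,10]]'; python3 to.py 593.0 -217.6 92.7 0.11 15
```

```text
clock: 19.5
position: [0.619, -0.2165, 0.0901]
tcp_rot: [-0.006, 0.99, 0.054, 0.132]
contact_force: [0.4, 0.4, -1.2]
width: 0.0147
grasp_force: 59.0
grasp pt [ 614.  -217.   108.4] xaxis [0.959 0.105 0.262] F [ 0.4  0.4 -1.2] w 14.7 t 19.5 grip 59.0
[-24.4  -1.8   9.6] [ 0.0023 -0.0033 -0.0008]
```

```bash
python3 -m crank '[[-10,-1.8,4,0.002,-0.003,0,10],[-24.4,-1.8,9.6,0.002,-0.003,0,10],[-24.4,-1.8,9.6,0.002,-0.003,0,10],[-24.4,-1.8,9.6,0.002,-0.003,0,10]]'; python3 to.py 581.5 -218.9 84.6 0.11 15
python3 - <<'E'
from cell import eyes
from mk import *
for n in("top","side"): np.savez(f"{n}6.npz",**eyes.capture(n))
T=np.load("top6.npz")["color"];S=np.load("side6.npz")["color"]
a=cv2.resize(S[208:253,222:282][:,:,::-1],(800,600),interpolation=cv2.INTER_CUBIC)
b=cv2.resize(T[170:205,312:337][:,:,::-1],(250,350),interpolation=cv2.INTER_CUBIC);a[250:,550:]=b
cv2.imwrite("pics/s6.png",a)
E
```

```text
clock: 20.0
position: [0.5959, -0.2183, 0.0727]
tcp_rot: [-0.007, 0.99, 0.053, 0.129]
contact_force: [0.4, 0.5, -1.9]
width: 0.0151
grasp_force: 59.0
grasp pt [ 591.1 -218.8   91.1] xaxis [0.961 0.103 0.256] F [ 0.4  0.5 -1.9] w 15.1 t 20.0 grip 59.0
[-10.8  -0.9   3.8] [-0.0001  0.0024 -0.0034]
```

View pics/s6.png

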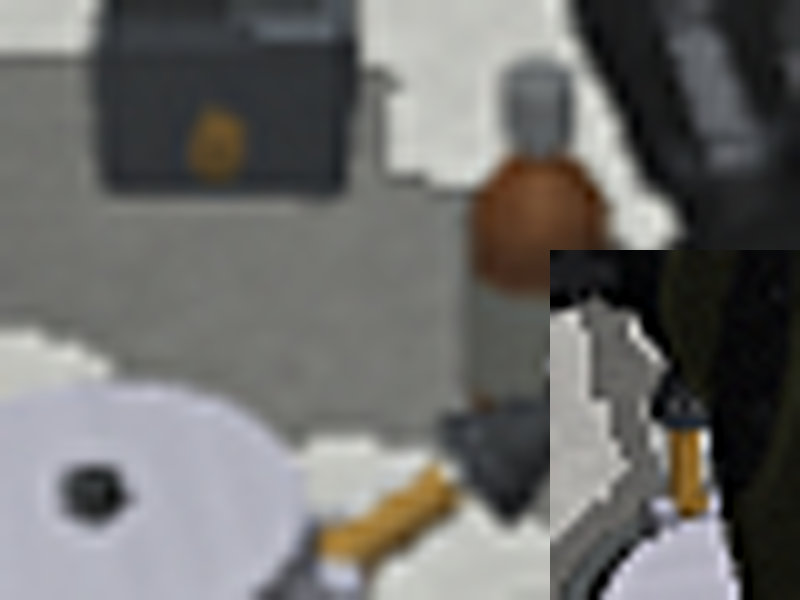

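```bash
python3 -m crank '[[-3,-0.3,1,0,0,0,10],[-6,-0.6,2.1,0,0,0,10],[-9,-0.9,3.2,0,0,0,10],[-9,-0.9,3.2,0,0,0,10]]'; python3 to.py; python3 -m crank '[[-1.5,0,0.5,0,0.002,0,10],[-3,0,1,0,0.002,0,10],[-4.5,0,1.6,0,0.002,0,10],[-4.5,0,1.6,0,0.002,0,10]]'; python3 to.py;python3 -m crank '[[-1.5,0,0.5,0,0,0,10],[-3,0,1,0,0,0,10],[-3,0,1,0,0,0,10]]'; python3 to.py
```

```text
clock: 20.6
position: [0.5892, -0.2182, 0.0681]
tcp_rot: [-0.007, 0.99, 0.053, 0.13]
contact_force: [2.3, -0.7, 1.8]
width: 0.015
grasp_force: 59.2
grasp pt [ 584.3 -218.7   86.4] xaxis [0.96  0.103 0.259] F [ 2.3 -0.7  1.8] w 15.0 t 20.6 grip 59.2
clock: 21.1
position: [0.5865, -0.2185, 0.0661]
tcp_rot: [-0.007, 0.99, 0.053, 0.132]
contact_force: [6.6, -0.1, 4.9]
width: 0.0151
grasp_force: 59.5
grasp pt [ 581.5 -219.    84.4] xaxis [0.959 0.104 0.263] F [ 6.6 -0.1  4.9] w 15.1 t 21.1 grip 59.5
clock: 21.48
position: [0.5848, -0.2187, 0.0648]
tcp_rot: [-0.007, 0.99, 0.053, 0.133]
contact_force: [6.8, -0.0, 6.4]
width: 0.0152
grasp_force: 59.7
grasp pt [ 579.8 -219.2   83.2] xaxis [0.959 0.104 0.265] F [ 6.8 -0.   6.4] w 15.2 t 21.475 grip 59.7
```

```bash
python3 -m crank '[[-1.5,0,0.5,0,0,0,10],[-3,0,1,0,0,0,10],[-3,0,1,0,0,0,10]]'; python3 to.py; python3 -m crank '[[-1.5,0,0.5,0,0,0,10],[-3,0,1,0,0,0,10],[-3,0,1,0,0,0,10]]'; python3 to.py;python3 -m crank '[[-1,0,0.3,0,-0.005,0,10],[-2,0,0.5,0,-0.01,0,10],[-2,0,0.5,0,-0.01,0,10]]'; python3 to.py
```

```text
clock: 21.85
position: [0.5846, -0.2188, 0.0647]
tcp_rot: [-0.006, 0.989, 0.054, 0.136]
contact_force: [10.8, 1.5, 11.7]
width: 0.0144
grasp_force: 60.4
grasp pt [ 579.5 -219.3   83. ] xaxis [0.957 0.105 0.269] F [10.8  1.5 11.7] w 14.4 t 21.85 grip 60.4
clock: 22.22
position: [0.5846, -0.2188, 0.0646]
tcp_rot: [-0.006, 0.989, 0.054, 0.138]
contact_force: [13.7, 2.9, 17.0]
width: 0.015
grasp_force: 61.0
grasp pt [ 579.4 -219.3   82.9] xaxis [0.956 0.106 0.274] F [13.7  2.9 17. ] w 15.0 t 22.225 grip 61.0
clock: 22.6
position: [0.5846, -0.2188, 0.0644]
tcp_rot: [-0.005, 0.989, 0.054, 0.135]
contact_force: [17.3, 4.2, 17.7]
width: 0.0151
grasp_force: 60.8
grasp pt [ 579.5 -219.3   82.7] xaxis [0.958 0.106 0.268] F [17.3  4.2 17.7] w 15.1 t 22.6 grip 60.8
```

```bash
python3 -m crank '[[0,0,0,0,0,0,10],[0,0,0,0,0,0,10],[0,0,0,0,0,0,10],[0,0,0,0,0,0,10],[0,0,0,0,0,0,10],[0,0,0,0,0,0,10]]'; python3 to.py
python3 - <<'E'
from cell import eyes
from geo import *
np.savez("side7.npz",**eyes.capture("side"));B=load("side7");g=np.array([579.5,-219.3,82.9])/1e3
psi=.11;s=np.array([.8192*np.cos(psi),.8192*np.sin(psi),.5736])
for d in(.055,.064,.078,.093):print(d,B.px(g+d*s).round(1))
a=(B.px(g+.055*s));b=B.px(g+.1*s)
for v in range(int(b[1])-3,int(a[1])+2):print(v,' '.join('%3d/%3d'%(c[0],c[2]) for c in B.im[v,int(a[0])-3:int(b[0])+4]))
print(int(a[0])-3)
E
```

```text
clock: 23.35
position: [0.5846, -0.2188, 0.0644]
tcp_rot: [-0.005, 0.989, 0.054, 0.135]
contact_force: [16.9, 2.8, 16.5]
width: 0.015
grasp_force: 60.8
grasp pt [ 579.5 -219.3   82.7] xaxis [0.958 0.106 0.268] F [16.9  2.8 16.5] w 15.0 t 23.35 grip 60.8
0.055 [290.9 221. ]
0.064 [293.7 219. ]
0.078 [298.1 216. ]
0.093 [302.8 212.8]
208  76/ 80  85/ 91  85/ 90  85/ 89  86/ 91  86/ 90  84/ 90  86/ 91  86/ 89  86/ 92  86/ 90  88/ 92  90/ 95  69/ 72  49/ 51  50/ 50  52/ 54  47/ 49  43/ 47 156/153 198/194
209  77/ 81  87/ 93  87/ 90  85/ 90  85/ 90  85/ 90  86/ 91  85/ 90  83/ 88  86/ 90  86/ 91  87/ 91  86/ 91  82/ 86  56/ 59  44/ 45  50/ 50  51/ 53  41/ 43  76/ 79 160/158
210  80/ 84  87/ 92  86/ 90  85/ 90  85/ 90  84/ 89  85/ 90  85/ 90  87/ 92  85/ 90  85/ 90  85/ 89  83/ 88  81/ 86 113/118  86/ 91  50/ 53  47/ 49  44/ 46  39/ 40  77/ 81
211  79/ 81  87/ 92  85/ 90  85/ 90  85/ 90  84/ 88  85/ 89  85/ 89  86/ 91  85/ 90  84/ 89  83/ 88  78/ 83  86/ 91 193/199 168/174  82/ 85  49/ 51  57/ 60  56/ 59  68/ 73
212  70/ 74  86/ 91  88/ 92  86/ 90  86/ 89  86/ 91  86/ 90  85/ 91  85/ 90  8
[... 945 characters left out ...]
 183/180
218 187/199 182/196 173/187 181/182 179/177 193/199 173/182 131/134 133/132 182/178 195/191 191/186 190/186 190/186 188/184 187/183 185/181 185/180 183/178 183/178 184/180
219 174/187 175/188 191/205 155/165 160/166 148/153 143/143 184/178 197/192 196/192 192/187 189/184 189/185 190/185 188/184 188/184 190/185 193/188 193/188 192/187 190/186
220 174/186 176/188 163/175 126/136 101/109 134/133 185/180 196/191 194/190 193/188 190/186 189/185 186/182 187/182 187/183 186/182 186/181 188/184 188/185 190/186 192/189
221 168/181 152/163 106/115  89/ 96 107/118 175/174 199/195 197/192 192/188 191/187 191/188 189/186 188/183 188/182 186/182 186/183 189/184 190/185 189/186 192/188 193/188
287
```

```bash
python3 -m crank '[[10,0,-3.6,0,0,0,10],[30,0,-11,0,0,0,10],[60,0,-22,0,0,0,10],[60,0,-22,0,0,0,10],[60,0,-40,0,0,0,10],[60,0,-60,0,0,0,10],[60,0,-60,0,0,0,10],[60,0,-60,0,0,0,10]]'; python3 to.py 668.3 10 110 0.22 -20
```

```text
clock: 24.4
position: [0.6162, -0.2153, 0.1309]
tcp_rot: [-0.007, 0.991, 0.053, 0.124]
contact_force: [-1.1, 0.5, -1.1]
width: 0.0151
grasp_force: 59.0
grasp pt [ 611.5 -215.8  149.3] xaxis [0.964 0.103 0.247] F [-1.1  0.5 -1.1] w 15.1 t 24.4 grip 59.0
[  57.5 -217.7   54.9] [-0.0068 -0.5982 -0.1151]
```

```bash
python3 -m crank '[[45,0,0,0,-0.15,-0.02,10],[57,-50,5,-0.002,-0.3,-0.05,10],[57,-100,20,-0.004,-0.45,-0.08,10],[57,-160,40,-0.006,-0.598,-0.1,10],[57.5,-217.7,54.9,-0.0068,-0.5982,-0.1151,10],[57.5,-217.7,54.9,-0.0068,-0.5982,-0.1151,10],[57.5,-217.7,54.9,-0.0068,-0.5982,-0.1151,10],[57.5,-217.7,54.9,-0.0068,-0.5982,-0.1151,10],[57.5,-217.7,54.9,-0.0068,-0.5982,-0.1151,10]]'; python3 to.py 668.3 10 50 0.22 -20
```

```text
clock: 25.52
position: [0.6632, 0.0071, 0.0932]
tcp_rot: [0.019, 0.979, 0.107, -0.172]
contact_force: [-0.0, -0.3, -1.3]
width: 0.0151
grasp_force: 59.0
grasp pt [669.5   8.5 111. ] xaxis [ 0.918  0.203 -0.34 ] F [-0.  -0.3 -1.3] w 15.1 t 25.525 grip 59.0
[20.  -1.8 57.7] [ 0.0006 -0.002  -0.0021]
```

```bash
python3 -m crank '[[10,-1,29,0,-0.002,-0.002,10],[20,-1.8,57.5,0,-0.002,-0.002,10],[20,-1.8,57.5,0,-0.002,-0.002,10],[20,-1.8,57.5,0,-0.002,-0.002,10]]'; python3 to.py 668.3 10 46.5 0.22 -20;  python3 -m crank '[[0.7,0,1.9,0,0,0,10],[1.2,0,3.3,0,0,0,10],[1.2,0,3.3,0,0,0,10]]'; python3 to.py 668.3 10 46 0.22 -20
```

```text
clock: 26.02
position: [0.6623, 0.01, 0.0331]
tcp_rot: [0.019, 0.979, 0.109, -0.172]
contact_force: [0.8, 0.5, -0.8]
width: 0.0148
grasp_force: 59.2
grasp pt [668.7  11.4  50.9] xaxis [ 0.917  0.207 -0.342] F [ 0.8  0.5 -0.8] w 14.8 t 26.025 grip 59.2
[0.9 1.3 4.4] [ 0.0004 -0.0005  0.0017]
clock: 26.4
position: [0.6619, 0.0105, 0.0286]
tcp_rot: [0.019, 0.979, 0.109, -0.173]
contact_force: [-1.1, -0.3, -1.3]
width: 0.0151
grasp_force: 59.2
grasp pt [668.2  12.   46.4] xaxis [ 0.916  0.208 -0.342] F [-1.1 -0.3 -1.3] w 15.1 t 26.4 grip 59.2
[-0.2  1.9  0.5] [0.0006 0.0004 0.0026]
```

```bash
python3 -m crank '[[0.2,1,0.6,0,0,0,10],[0.3,1,1,0,0,0,10],[0.3,1,1,0,0,0,10]]'; python3 to.py; python3 -m crank '[[0,0,0,0,0,0,40],[0,0,0,0,0,0,40],[0,0,0,0,0,0,40],[0,0,-30,0,0,0,40],[0,0,-80,0,0,0,40],[0,0,-100,0,0.1,0,40],[0,0,-120,0,0.2,0,40],[0,0,-130,0,0.3,0,40],[0,0,-130,0,0.35,0,0],[0,0,-130,0,0.35,0,0]]'; python3 to.py
```

```text
clock: 26.78
position: [0.6621, 0.0094, 0.0276]
tcp_rot: [0.019, 0.979, 0.109, -0.173]
contact_force: [-0.1, -0.7, 1.7]
width: 0.0151
grasp_force: 59.5
grasp pt [668.4  10.8  45.4] xaxis [ 0.916  0.207 -0.342] F [-0.1 -0.7  1.7] w 15.1 t 26.775 grip 59.5
clock: 28.02
position: [0.7048, 0.0188, 0.1503]
tcp_rot: [0.0, 0.994, 0.111, 0.0]
contact_force: [-0.5, 0.5, -0.2]
width: 0.0044
grasp_force: 0.0
grasp pt [704.8  18.8 169.3] xaxis [0.975 0.22  0.   ] F [-0.5  0.5 -0.2] w 4.4 t 28.025 grip 0.0
```

```bash
python3 to.py 488 -70 174 -0.09 0
```

```text
grasp pt [704.8  18.8 169.3] xaxis [0.975 0.22  0.   ] F [-0.5  0.5 -0.2] w 4.4 t 28.025 grip 0.0
[-231.    38.8   -4.8] [ 1.000e-04 -4.000e-04  3.122e-01]
```

```bash
python3 -m crank '[[-20,39,-10,0,0,0.08,0],[-60,70,-10,0,0,0.15,0],[-120,70,-5,0,0,0.23,0],[-180,55,-5,0,0,0.312,0],[-231,38.8,-4.8,0,0,0.312,0],[-231,38.8,-4.8,0,0,0.312,0],[-231,38.8,-4.8,0,0,0.312,0],[-231,38.8,-4.8,0,0,0.312,0],[-231,38.8,-4.8,0,0,0.312,0]]'; python3 to.py 488 -70 121 -0.09 0
python3 - <<'E'
from cell import eyes
from geo import *
c=eyes.capture("side");np.savez("side8.npz",**c);B=load("side8");im=B.im
for p in([.493,-.021,.132],[.493,-.021,.110],[.488,-.07,.155]):print(B.px(p))
for v in range(176,196):print(v,' '.join('%3d'%c.sum() for c in im[v,230:248].astype(int)))
E
```

```text
clock: 29.15
position: [0.4896, -0.0694, 0.1539]
tcp_rot: [-0.0, 0.999, -0.045, 0.0]
contact_force: [-0.2, -0.0, -0.3]
width: 0.0
grasp_force: 0.0
grasp pt [489.6 -69.4 172.9] xaxis [ 0.996 -0.089  0.   ] F [-0.2 -0.  -0.3] w 0.0 t 29.15 grip 0.0
[-1.6  0.8 51.9] [-0.0008 -0.0001  0.0008]
[238.3434675  182.80421407]
[238.55797243 189.1318046 ]
[236.96478021 183.77394164]
176 230 311 327 252 127  73  86  85  76 142 181 167 132 445 587 589 574 560
177 264 310 340 286 146  75  86  86  75 137 188 203 175 174 453 562 560 552
178 201 293 338 287 157  85  92  87  73 144 192 211 190 153 233 509 573 549
179  96 227 298 270 160  83  83  81  81 146 186 204 192 171 108 462 569 553
180 120 251 267 250 165  80  82  84  80 146 163 174 170 159 106 369 539 557
181 275 373 328 253 155  81  79  81  77 138 173 165 151 132  81 352 540 553
182 381 278 209 243 164  83  71  87  78 119 182 160 130 114  82 322 528 556
183 168 252 404 385 227 131 134 140 143 167 185 151 141 132 132 381 539 557
184 320 523 607 522 360 211 179 193 198 192 143 188 227 219 206 324 517 558
185 577 567 565 576 532 259  23  62  64  61  69 264 306 262 219 322 519 557
186 553 549 550 564 600 333  30  69  76  71  73 258 295 250 212 325 528 565
187 544 545 549 553 587 317  27  67  79  66  75 258 296 254 216 331 539 578
188 544 544 546 555 581 334  51  49  66  58 106 260 292 256 223 314 487 522
189 541 548 559 563 580 470 237  96  83 123 229 295 288 260 236 242 287 284
190 540 547 553 552 555 590 465 238 143 260 319 314 294 270 231 231 303 304
191 558 547 543 538 546 562 516 304 167 242 291 289 278 248 170 179 287 297
192 544 555 538 538 547 560 511 304 172 171 178 182 174 124  85 230 290 355
193 504 554 539 544 555 564 505 320 188 145 106  92  91 101 154 344 387 519
194 566 551 548 554 561 567 498 307 185 190 279 300 302 317 368 533 575 555
195 577 571 570 566 569 573 533 332 190 321 562 608 593 584 579 573 562 544
```

```bash
python3 -m crank '[[-1,0,26,0,0,0,0],[-1,0,52,0,0,0,0],[-1,0,52,0,0,0,0],[-1,0,52,0,0,0,0],[-1,-15,52,0,0,0,0],[-1,-30,52,0,0,0,0],[-1,-40,52,0,0,0,0],[-1,-50,52,0,0,0,0],[-1,-60,52,0,0,0,0],[-1,-60,52,0,0,0,0]]'; python3 to.py; python3 -m crank '[[0,-6,0,0,0,0,0],[0,-12,0,0,0,0,0],[0,-12,0,0,0,0,0]]'; python3 to.py
```

```text
clock: 30.45
position: [0.4929, -0.0084, 0.1021]
tcp_rot: [-0.001, 0.999, -0.044, -0.0]
contact_force: [0.3, -0.3, 0.9]
width: 0.0001
grasp_force: 0.0
grasp pt [492.9  -8.4 121.1] xaxis [ 0.996 -0.088 -0.   ] F [ 0.3 -0.3  0.9] w 0.1 t 30.45 grip 0.0
clock: 30.82
position: [0.4941, 0.0023, 0.1022]
tcp_rot: [-0.0, 0.999, -0.045, 0.0]
contact_force: [-0.7, -1.3, 1.3]
width: -0.0001
grasp_force: 0.9
grasp pt [494.1   2.3 121.2] xaxis [ 0.996 -0.089  0.   ] F [-0.7 -1.3  1.3] w -0.1 t 30.825 grip 0.9
```

```bash
python3 -m crank '[[0,-4,0,0,0,0,0],[0,-8,0,0,0,0,0],[0,-8,0,0,0,0,0]]'; python3 to.py; python3 -m crank '[[0,-4,0,0,0,0,0],[0,-7,0,0,0,0,0],[0,-7,0,0,0,0,0]]'; python3 to.py
```

```text
clock: 31.2
position: [0.4941, 0.0038, 0.102]
tcp_rot: [0.003, 0.999, -0.047, -0.001]
contact_force: [-1.2, -20.9, 1.3]
width: -0.0004
grasp_force: 8.6
grasp pt [494.1   3.9 121. ] xaxis [ 0.995 -0.095 -0.001] F [ -1.2 -20.9   1.3] w -0.4 t 31.2 grip 8.6
clock: 31.58
position: [0.494, 0.0046, 0.1018]
tcp_rot: [0.007, 0.999, -0.05, -0.002]
contact_force: [-1.2, -38.4, 3.9]
width: -0.0001
grasp_force: 15.7
grasp pt [494.1   4.9 120.8] xaxis [ 0.995 -0.1   -0.002] F [ -1.2 -38.4   3.9] w -0.1 t 31.575 grip 15.7
```

```bash
python3 -m crank '[[0,15,0,0,0,0,0],[0,35,0,0,0,0,0],[0,50,-40,0,0,0,0],[0,60,-80,0,0,0,0],[0,110,-110,0,0,0,0],[0,160,-110,0,0,0,0],[0,220,-110,0,0,0,0],[0,280,-110,0,0,0,0],[0,330,-110,0,0,0,0],[0,330,-110,0,0,0,0],[0,330,-110,0,0,0,0]]'; python3 to.py
python3 - <<'E'
from cell import eyes
from mk import *
for n in("top","side"): np.savez(f"{n}9.npz",**eyes.capture(n))
T=np.load("top9.npz")["color"];S=np.load("side9.npz")["color"]
mont([(T,150,110,220),(S,190,140,160),(T,225,120,60),(S,212,166,90)],"pics/m9.png")
E
```

```text
clock: 32.95
position: [0.4665, -0.3103, 0.2118]
tcp_rot: [-0.001, 0.999, -0.044, 0.0]
contact_force: [-0.2, 0.9, -0.2]
width: 0.0003
grasp_force: 0.0
grasp pt [ 466.5 -310.3  230.8] xaxis [ 0.996 -0.089  0.001] F [-0.2  0.9 -0.2] w 0.3 t 32.95 grip 0.0
```

View pics/m9.png

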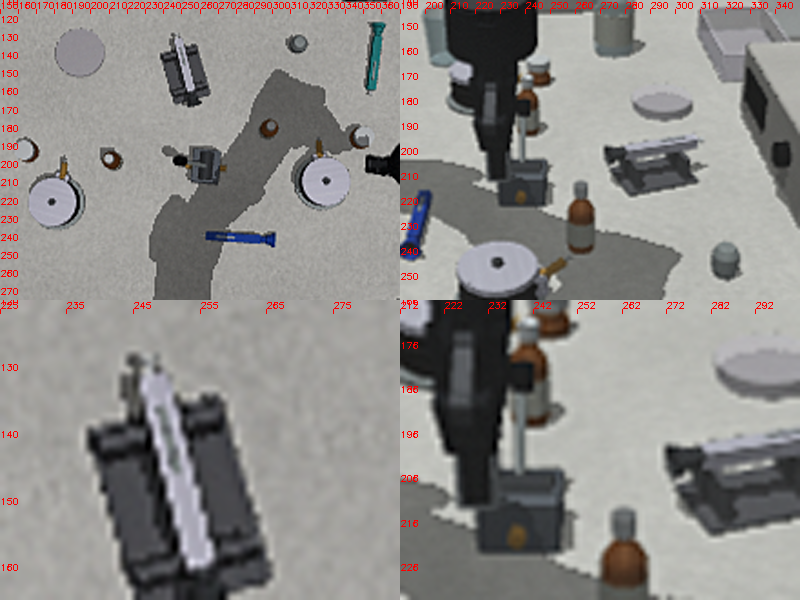

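The last picture shows the gauge lying across both rails near the middle. The lever leans left, its grip at about pixel (250, 198) in the top view. The vials and jars that are in view stand where they did.

```bash
python3 -c "
from cell import ctrl
print(ctrl.sign_off())"
```

```text
the job is handed in; nothing more can be done
None
```

The job is handed in at about 33 s: the gauge read about 14 mm on the left mount and 29 mm on the right, so I pushed the lever left until it met its stop (peak push about 38 N, against the 40 N limit) and left the gauge across both rails, near the middle.

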